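Engage the label winder for the jug

ROBOT

A 7-joint arm with a two-finger parallel gripper is mounted at the origin on the work surface. World frame = base frame: x ahead of the robot, y to its left, z up, the work surface at z = 0. Lengths are in m, angles in rad, forces in N, time in s.
With the tool pointing down it reaches from about 0.425 to 0.925 m from the base axis. Payload 6.8 kg.
Tool frame: the origin (TCP) lies midway between the tips of the shut fingers; the grasp point (between the pads) lies 19 mm behind it; z points along the fingers, y is the line along which they close (so a half turn about z gives the same grasp; the last joint's range is limited). The gripper opens to 85 mm and grips with 20 to 120 N. Pads are 22 mm wide; open, the fingers measure 114 mm over their backs; the gripper's body (76 mm by 85 mm) begins 54 mm behind the grasp point. The pads swing forward as they close: fully open they stand 13 mm farther back than shut.
Start: joints at [-1.235, 0.477, 0.022, 1.555, -0.011, 1.109, -0.083], TCP at [0.29, 0.61, 0.231] pointing down, gripper open.
Joint ranges: [-2.96, 2.96], [-0.34, 2.1], [-1.41, 1.46], [0.24, 2.44], [-1.37, 4.51], [0.17, 1.92], [-2.96, 2.96]. Speed limits (rad/s): [2.39, 2.39, 3.14, 3.14, 3.14, 3.14, 3.14].

INTERFACE

Orientations are given as a rotation vector (axis times angle).
In Python, from bench import r gives the robot as it stands. The module is installed in compiled form; this text tells all that it offers.
- The arm moves only by the tool apply_moves, never from a script. Its argument "rows" is a list of rows, each a list of 6 numbers: the shift along the tool's x, y, z scaled (see below), then the turn, a rotation vector about the tool's x, y, z scaled (see below). A call has 1 to 5 rows; each row is the pose to reach, as a shift and turn from the pose commanded when the call began, along the tool's axes at that moment; what a row does not reach only later rows make up. The controller multiplies each number of a shift by 0.25 m and each number of a turn by 90 degrees. A row lasts 1/8 s, in which the tool goes at most 62.5 mm and 10.7 degrees, less where a joint would pass 70% of its speed; a pose out of reach is approached as far as the arm can. A call with a number of a shift or a turn outside -1 to 1 is refused whole. A call with a gripper value outside its range is refused whole. "claw" is the opening, from 0 (shut) to 1 (fully open), set as the call begins (left out, the last holds). The fingers move at their own pace and stop on an object; "newtons" is the grip in N (left out, the last holds). Time passes only in rows, so rows that repeat a pose let the fingers close. It gives the time, the measured TCP pose, the force, the opening and the grip force at its end, in the units of the state.
- r.get_obs(): the state, without advancing time (a new reading comes with each control period).
- r.grab_frame(name): name is "scene" or "top" or "wrist"; returns a dict with "pixels" (420x560x3 uint8, red, green, blue), "intrinsics" (3x3 intrinsics, pixels), "eye" and "attitude" of the camera in the world. Camera axes: x right, y up, looking along -z (the intrinsics and any distortion apply to the point x, -y, -z); pixel columns grow to the right and rows downward; lengths in m; the calibration is good to about 2 mm. A picture is of the moment at which its call begins. There is no depth.
- r.hand_in(): hands the job in; it is judged then, once.
Trained networks look in a picture, given as the dict that the camera call returned (one of the last four; its "shot" number tells which), for a name from the list of things; names that differ only in an ending like _2 or _b are one class to them, and where a whole thing is asked for, a point or a joint stands for the part that bears it (a point fixed in the world has none). Each returns a list of dicts, best first, with "conf" (0 to 1); they miss things now and then, are a little off and sometimes report something else, mostly with a low value. They report only what shows in the picture. A call takes as long as a camera call. They do not tell look-alikes from the thing itself.
- r.search_frame(picture, thing): "rect" ([left, top, width, height] in pixels, round what is visible of it).
- r.outline_of(picture, thing): "pixels" (420x560 bool, what is visible of it) and "rect" ([left, top, width, height] in pixels, round what is visible of it).
- r.landmark_of(picture, thing): "point" ([column, row] in pixels: a listed point, or the origin of a listed thing).
The state is a dict: "clock": time; "joints": joint angles; "qvel": joint speeds; "tau": joint torques, N m; "tcp_pos": TCP position; "orientation": TCP orientation; "contact_force": force on the tool from outside, world axes, zero at the start; "moment": the same for the moment, N m; "grip_width": finger opening in m; "gripper_force": force on a finger pad.
Only numpy, scipy, OpenCV 4.12 (cv2) and the standard library are available. Lean on these libraries where they do the work, as an engineer would, in place of code of your own. Each camera call takes 0.05 s, during which the arm holds its last target. There are 200 camera calls.

TASK

The label winder has two turntables, and the shift lever standing in its H-shaped gate is in neutral. Find the turntable that carries the round-shouldered syrup jug, move the lever across the neutral slot to that side and then push it fully forward (away from the robot) into that slot, and let go. Do not put the lever into any of the other three slots, and do not knock over or push away the jug or the bottle.

Things in the scene. Friction and masses are not known exactly. Their poses are not given: they have to be found in the camera images.
- label_winder: Fixed grey bench machine: base 180 x 470 x 22 mm, turntables (dia 120, top 35 high) 165 mm left and right of its middle, gearbox between. Its steel gate plate (top 130 high) has an H slot: neutral along y; slots 22 wide forward (+x) and back, 22 mm left and right of the middle. Origin: under the base's centre, at table height; x forward (away from the robot, yaw up to 0.35 rad), y left, z up.
- shift_knob (a point): Centre of the black ball knob (dia 38 mm) on the shift lever (dia 10). It tilts about a pivot on the machine's z axis, 20 mm above the table, 180 mm below the knob. Knob travel from upright: 46 mm to each side, 53 forward and back; it enters a slot 29 to 46 (best 38) off the middle; 10 play in neutral. Needs 1 to 3 N, no spring, stays put. Starts in neutral, within 20 of the middle. z along stem.
- jug: Squat cream plastic syrup jug, 94 mm in diameter, 161 mm tall, sloping round shoulders, small loop handle at the neck, black cap; stands upright on one of the two turntables. Origin: centre of its underside, z up.
- bottle: Slim dark brown syrup bottle, 54 mm in diameter, 182 mm tall, black cap; stands upright on the other turntable. Origin: centre of its underside, z up.
Mind the look-alikes: they are no part of the job. Several things have the shape of the jug; the one meant has the colours described above. Of the things shaped like the bottle, the brown one is meant.

How it is judged:
By the outcome, as a careful person would: the job done as asked, in the order asked, and still so for the second after the job is handed in, with the robot touching nothing.
It also fails if it takes over 26 s, if anything falls off the work surface, if the arm or the gripper's body presses on something with over 40 N, if the wrist force passes 120 N, or if a joint passes its speed limit or range.

## Working session

There is one attempt and no reset: what is moved stays moved. The work goes in short steps, Python scripts to look and compute and a tool call to move; the robot and the scene stay as the last step left them, time stands still between calls to the robot, and variables do not carry over. Pictures are saved under pics/ and viewed, at most 10 in all, crops included, and the job is handed in when it is done.

Besides the shell and the picture viewer there is one more tool, called after ">>>" by a JSON object that holds its "name" and its "arguments". apply_moves: Moves the arm, as the interface text tells. Its arguments: {"type":"object","properties":{"rows":{"type":"array","items":{"type":"array","items":{"type":"number"}}},"claw":{"type":"number"},"newtons":{"type":"number"}},"required":["rows"]}

```bash
mkdir -p pics
cat > h.py <<'E'
import numpy as np, cv2
from scipy.spatial.transform import Rotation as R
from bench import r
def P(f):
    K=np.array(f["intrinsics"]);A=np.array(f["attitude"]);
    if A.shape!=(3,3): A=R.from_rotvec(A).as_matrix() if A.size==3 else R.from_quat(A).as_matrix()
    return K,A,np.array(f["eye"])
def ray(f,px):
    K,A,e=P(f); d=np.linalg.inv(K)@[px[0],px[1],1]; d=A@(d*[1,-1,-1]); return e,d/np.linalg.norm(d)
def atz(f,px,z):
    e,d=ray(f,px); return e+d*(z-e[2])/d[2]
def tri(obs):
    M=np.zeros((3,3));b=np.zeros(3)
    for f,px in obs:
        e,d=ray(f,px);Q=np.eye(3)-np.outer(d,d);M+=Q;b+=Q@e
    return np.linalg.solve(M,b)
def save(f,n): cv2.imwrite("pics/"+n,f["pixels"][:,:,::-1])
E
python3 - <<'E'
from h import *
o=r.get_obs();print(o["clock"],o["tcp_pos"],o["orientation"],o["contact_force"])
F={}
for n in("scene","top"):
    f=F[n]=r.grab_frame(n);save(f,n+".png");print(n,f["eye"],{k:(v if k!="pixels" else 0) for k,v in f.items()} if n=="scene" else "")
    for t in("label_winder","shift_knob","jug","bottle"):
        print(t,[(np.round(d["conf"],2),np.round(d["point"])) for d in r.landmark_of(f,t)],[np.round(d["rect"]).tolist() for d in r.search_frame(f,t)])
k=[r.landmark_of(F[n],"shift_knob") for n in F]
if all(k):print(tri([(F[n],kk[0]["point"]) for n,kk in zip(F,k)]))
for n in F:
    for t in("label_winder","jug","bottle"):
        for d in r.landmark_of(F[n],t): print(n,t,atz(F[n],d["point"],0 if t[0]=="l" else .035).round(3))
E
```

```text
0.0 [0.28957879 0.60906586 0.23028736] [-6.91380124e-01 -3.06425807e+00  2.89376008e-03] [ 0.03243233  0.7125007  -0.81447711]
scene [ 0.75552416 -0.44207332  0.97859831] {'pixels': 0, 'intrinsics': array([[449.34387643,   0.        , 279.66991872],
       [  0.        , 449.34387643, 200.07069921],
       [  0.        ,   0.        ,   1.        ]]), 'eye': array([ 0.75552416, -0.44207332,  0.97859831]), 'attitude': array([0.53331967, 0.15596032, 0.55882021]), 'shot': 1}
label_winder [(np.float64(0.78), array([296., 234.]))] []
shift_knob [(np.float64(0.67), array([299., 182.]))] [[291.0, 176.0, 21.0, 33.0]]
jug [(np.float64(0.84), array([344., 134.])), (np.float64(0.74), array([275., 132.])), (np.float64(0.66), array([323., 174.]))] [[302.0, 128.0, 40.0, 63.0], [328.0, 89.0, 35.0, 60.0], [257.0, 88.0, 36.0, 61.0]]
bottle [(np.float64(0.98), array([259., 370.])), (np.float64(0.63), array([208., 340.])), (np.float64(0.57), array([268., 286.])), (np.float64(0.19), array([322., 176.]))] [[255.0, 246.0, 30.0, 53.0], [185.0, 307.0, 34.0, 42.0], [243.0, 342.0, 28.0, 43.0]]
top [0.35382672
[... 450 characters left out ...]
)), (np.float64(0.6), array([396., 203.])), (np.float64(0.58), array([389., 161.]))] [[323.0, 163.0, 32.0, 32.0], [377.0, 132.0, 42.0, 36.0], [388.0, 187.0, 40.0, 26.0]]
[0.51686514 0.00626642 0.21908645]
scene label_winder [0.518 0.001 0.   ]
scene jug [0.478 0.313 0.035]
scene jug [0.315 0.218 0.035]
scene jug [0.495 0.168 0.035]
scene bottle [ 0.625 -0.314  0.035]
scene bottle [ 0.503 -0.323  0.035]
scene bottle [ 0.543 -0.157  0.035]
scene bottle [0.495 0.161 0.035]
top label_winder [ 0.516 -0.002  0.   ]
top jug [0.489 0.154 0.035]
top jug [0.468 0.323 0.035]
top jug [0.312 0.223 0.035]
top bottle [ 0.545 -0.152  0.035]
top bottle [ 0.493 -0.31   0.035]
top bottle [ 0.602 -0.299  0.035]
```

Run:
```python
import cv2
a=cv2.imread("pics/scene.png");c=a[80:400,170:390]
b=cv2.imread("pics/top.png")[120:310,100:440]
c=cv2.resize(c,None,fx=1.8,fy=1.8)
b=cv2.resize(b,None,fx=1.16,fy=1.16)
import numpy as np
o=np.zeros((576,396+395,3),np.uint8);o[:576,:396]=c[:576];o[:b.shape[0],396:396+b.shape[1]]=b[:,:395];cv2.imwrite("pics/comp.png",o)
```

```text
(no output)
```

View pics/comp.png

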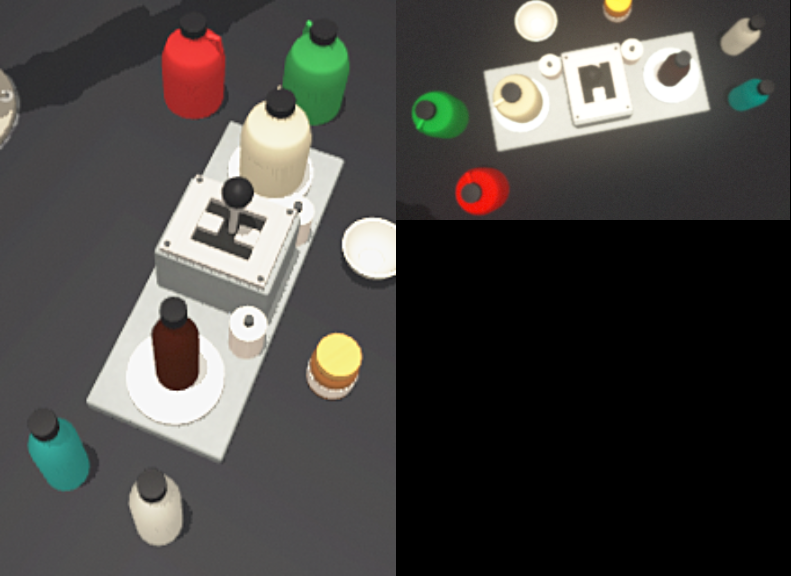

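Jugs in the scene picture: cream (323,174) on the left turntable, green (344,134) and red (275,132) standing on the table. The cream one with a black cap fits, and the crop confirms it, so the lever goes left and then forward. The brown bottle (268,286) is on the right turntable.

```bash
cat >> h.py <<'E'
def rel(p,yaw):
    "p: target TCP; yaw: direction of tool y line (machine yaw). prints row"
    o=r.get_obs();A=R.from_rotvec(o["orientation"]).as_matrix();t=np.array(o["tcp_pos"])
    best=None
    for s in(1,-1):
        y=s*np.array([-np.sin(yaw),np.cos(yaw),0]);z=np.array([0,0,-1]);B=np.c_[np.cross(y,z),y,z]
        v=R.from_matrix(A.T@B).as_rotvec()
        if best is None or np.linalg.norm(v)<np.linalg.norm(best):best=v
    print("row",(A.T@(np.array(p)-t)/.25).round(3),(best/(np.pi/2)).round(3))
E
python3 - <<'E'
from h import *
f=r.grab_frame("top")
c=[atz(f,((x-396)/1.16+100,y/1.16+120),.022) for x,y in((498,150),(709,108),(692,32),(485,70))]
print(np.round(c,3),np.mean(c,0))
for a,b in((0,1),(3,2)):
    d=c[a]-c[b];print("yaw",np.arctan2(-d[0],d[1]))
for a,b in((3,0),(2,1)):
    d=c[a]-c[b];print("yaw",np.arctan2(d[1],d[0]))
print(atz(f,(269.5,184.6),.2))
g=r.grab_frame("scene");print(atz(g,(302,187.2),.2),tri([(f,(269.5,184.6)),(g,(302,187.2))]))
print(R.from_rotvec(r.get_obs()["orientation"]).as_matrix().round(2))
rel([.517,.003,.30],.19)
E
```

```text
[[ 0.391  0.211  0.022]
 [ 0.471 -0.247  0.022]
 [ 0.641 -0.218  0.022]
 [ 0.566  0.239  0.022]] [ 0.51759805 -0.00356812  0.022     ]
yaw 0.17221101371296155
yaw 0.16241955413071948
yaw 0.15884046141153088
yaw 0.16956073206859604
[0.5183946  0.00505217 0.2       ]
[0.52032183 0.00914866 0.2       ] [0.51957135 0.0063358  0.20237892]
[[-0.9   0.43  0.  ]
 [ 0.43  0.9  -0.  ]
 [-0.   -0.   -1.  ]]
row [-1.863 -1.801 -0.275] [-0.     0.    -0.404]
```

>>> {"name": "apply_moves", "arguments": {"rows": [[0,0,-0.25,0,0,0],[-0.2,-0.2,-0.3,0,0,-0.08],[-0.37,-0.36,-0.3,0,0,-0.16],[-0.55,-0.53,-0.3,0,0,-0.24],[-0.72,-0.7,-0.3,0,0,-0.32]], "claw": 1}}

```text
clock: 2.02
tcp_pos: [0.3773, 0.3742, 0.3066]
orientation: [-0.098, 3.139, 0.001]
contact_force: [1.4, -0.7, 0.1]
grip_width: 0.0852
gripper_force: 0.0
```

```bash
python3 -c "
from h import *
o=r.get_obs();print(o['clock'],o['tcp_pos'],o['joints'])
rel([.519,.007,.30],.165)"
```

```text
2.025 [0.37729122 0.37420558 0.30661612] [-0.91528951  0.17283363  0.01892352  1.8055071  -0.00339271  1.16236285
  0.7381651 ]
row [-0.474 -1.501  0.026] [ 0.     0.    -0.065]
```

>>> {"name": "apply_moves", "arguments": {"rows": [[-0.07,-0.22,0.02,0,0,-0.065],[-0.15,-0.44,0.02,0,0,-0.065],[-0.22,-0.66,0.02,0,0,-0.065],[-0.29,-0.88,0.02,0,0,-0.065],[-0.33,-1.0,0.02,0,0,-0.065]]}}

```text
clock: 2.65
tcp_pos: [0.4744, 0.1281, 0.3017]
orientation: [-0.246, 3.131, -0.0]
contact_force: [-0.9, 0.9, 0.0]
grip_width: 0.0856
gripper_force: 0.0
```

```bash
python3 -c "
from h import *
o=r.get_obs();print(o['clock'],o['tcp_pos'],o['joints'])
rel([.519,.007,.30],.165)"
```

```text
2.65 [0.47443989 0.1280565  0.30166786] [-0.58552371  0.09986054  0.21165111  1.90597227 -0.02261417  1.1373759
  1.36230832]
row [-0.1   -0.506  0.007] [-0.     0.    -0.005]
```

>>> {"name": "apply_moves", "arguments": {"rows": [[-0.04,-0.22,0,0,0,0],[-0.08,-0.4,0,0,0,0],[-0.1,-0.505,0,0,0,0],[-0.1,-0.505,0,0,0,0]]}}

```text
clock: 3.15
tcp_pos: [0.5189, 0.0084, 0.3015]
orientation: [-0.245, 3.132, -0.001]
contact_force: [-0.9, 0.1, -0.5]
grip_width: 0.0853
gripper_force: 0.0
```

Run:
```python
from h import *
o=r.get_obs();print(o['clock'],o['tcp_pos'])
f=r.grab_frame("wrist");save(f,"w1.png");print(f["eye"])
for p in([.519,.007,.2],[.518,-.001,.13]):
    K,A,e=P(f);v=A.T@(np.array(p)-e);v=K@(v*[1,-1,-1]);print(v[:2]/v[2])
for d in r.landmark_of(f,"shift_knob"):print(d,atz(f,d["point"],.2))
print(r.search_frame(f,"shift_knob"))
rel([.519,.007,.181],.165)
```

```text
3.15 [0.51891468 0.00844405 0.30146943]
[ 0.43818663 -0.00450825  0.44366232]
[274.78469275 211.64644394]
[266.91451813 185.94860339]
{'point': [280.0, 211.4], 'conf': 0.95} [0.51819715 0.01085616 0.2       ]
[{'rect': [249.7, 180.8, 49.1, 58.8], 'conf': 0.73}]
row [ 0.    -0.021  0.481] [ 0.    -0.    -0.002]
```

View pics/w1.png

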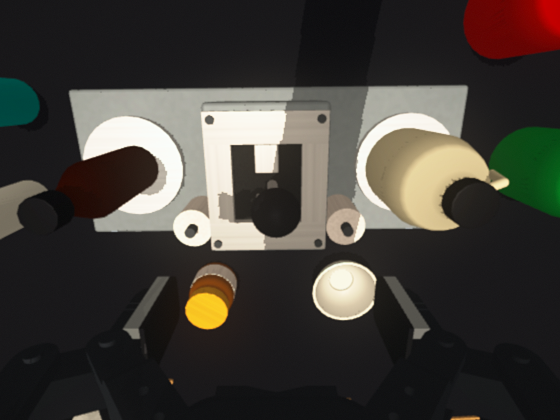

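The knob is at (275,212), matching the estimate of about (0.518, 0.009). The gate window is centred at (266,184), which agrees with my machine pose. Descending to grip.

>>> {"name": "apply_moves", "arguments": {"rows": [[0,0,0.2,0,0,0],[0,0,0.35,0,0,0],[0,0,0.47,0,0,0],[0,0,0.47,0,0,0]]}}

```text
clock: 3.8
tcp_pos: [0.5167, 0.0122, 0.182]
orientation: [0.256, -3.126, 0.0]
contact_force: [0.4, 0.1, 0.3]
grip_width: 0.0855
gripper_force: 0.0
```

>>> {"name": "apply_moves", "arguments": {"rows": [[0,0,0,0,0,0],[0,0,0,0,0,0],[0,0,0,0,0,0],[0,0,0,0,0,0],[0,0,0,0,0,0]], "claw": 0, "newtons": 20}}

```text
clock: 4.42
tcp_pos: [0.5196, 0.0109, 0.1851]
orientation: [-0.252, 3.129, 0.001]
contact_force: [0.1, -0.6, 6.5]
grip_width: 0.0367
gripper_force: 19.7
```

Run:
```python
from h import *
o=r.get_obs();t=np.array(o['tcp_pos']);print(o['clock'],t)
c,s=np.cos(.165),np.sin(.165)
d=t[:2]-[.518,-.001];print("machine xy",c*d[0]+s*d[1],-s*d[0]+c*d[1])
M=lambda x,y:np.array([.518+c*x-s*y,-.001+s*x+c*y,.001+np.sqrt(.18**2-x*x-y*y)])
for x,y in((0,38),(27,38),(53,38)): rel(M(x/1000,y/1000),.165)
```

```text
4.425 [0.51964899 0.01090002 0.18508086]
machine xy 0.0035811963861143 0.011467551669018809
row [0.015 0.106 0.033] [ 0.     0.002 -0.003]
row [-0.093  0.107  0.041] [ 0.     0.002 -0.003]
row [-0.197  0.107  0.066] [ 0.     0.002 -0.003]
```

>>> {"name": "apply_moves", "arguments": {"rows": [[0.01,0.04,0.015,0,0,0],[0.01,0.08,0.025,0,0,0],[0.01,0.106,0.033,0,0,0],[0.01,0.106,0.033,0,0,0]]}}

```text
clock: 4.92
tcp_pos: [0.5146, 0.0382, 0.1782]
orientation: [-0.254, 3.125, 0.003]
contact_force: [0.1, 2.0, 13.9]
grip_width: 0.0366
gripper_force: 21.0
```

```bash
cat >> h.py <<'E'
c,s=np.cos(.165),np.sin(.165)
def mxy():
    o=r.get_obs();t=np.array(o['tcp_pos']);d=t[:2]-[.518,-.001];print(o['clock'],"machine xy",c*d[0]+s*d[1],-s*d[0]+c*d[1],t[2],o["contact_force"].round(1),o["grip_width"])
M=lambda x,y:np.array([.518+c*x-s*y,-.001+s*x+c*y,.001+np.sqrt(.18**2-x*x-y*y)])
E
python3 - <<'E'
from h import *
mxy()
f=r.grab_frame("scene");cv2.imwrite("pics/s2.png",cv2.resize(f["pixels"][110:270,200:400,::-1],None,fx=3,fy=3))
for d in r.landmark_of(f,"shift_knob"):print(d,atz(f,d["point"],.196))
for x,y in((0,38),(27,38),(53,38)): rel(M(x/1000,y/1000),.165)
E
```

```text
4.925 machine xy 0.0030412674067819066 0.039204717350997946 0.17815860496365113 [ 0.1  2.  13.9] 0.03655164612534769
{'point': [306.7, 172.0], 'conf': 0.49} [0.50747034 0.04973927 0.196     ]
row [ 0.012 -0.004  0.005] [ 0.001  0.004 -0.002]
row [-0.096 -0.004  0.014] [ 0.001  0.004 -0.002]
row [-0.2   -0.004  0.039] [ 0.001  0.004 -0.002]
```

View pics/s2.png

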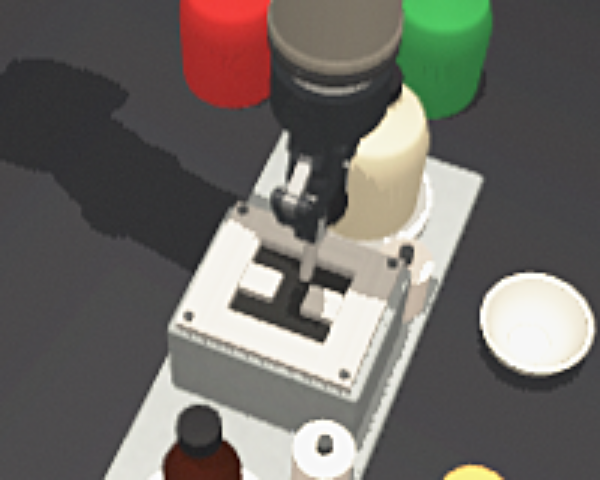

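The stem (crop 310,265) stands at the left slot's mouth, so I push forward.

>>> {"name": "apply_moves", "arguments": {"rows": [[-0.06,0,0,0,0,0],[-0.11,0,0.005,0,0,0],[-0.16,0,0.015,0,0,0],[-0.205,0,0.03,0,0,0],[-0.21,0,0.03,0,0,0]]}}

```text
clock: 5.65
tcp_pos: [0.5647, 0.0461, 0.1687]
orientation: [-0.253, 3.13, 0.002]
contact_force: [-2.5, 1.7, 5.9]
grip_width: 0.0367
gripper_force: 21.0
```

Run:
```python
from h import *
mxy()
f=r.grab_frame("scene");cv2.imwrite("pics/s3.png",cv2.resize(f["pixels"][110:270,200:400,::-1],None,fx=3,fy=3))
```

```text
5.65 machine xy 0.05376713517624379 0.03882016760363067 0.16865809478980978 [-2.5  1.7  5.9] 0.03674324932503299
```

View pics/s3.png

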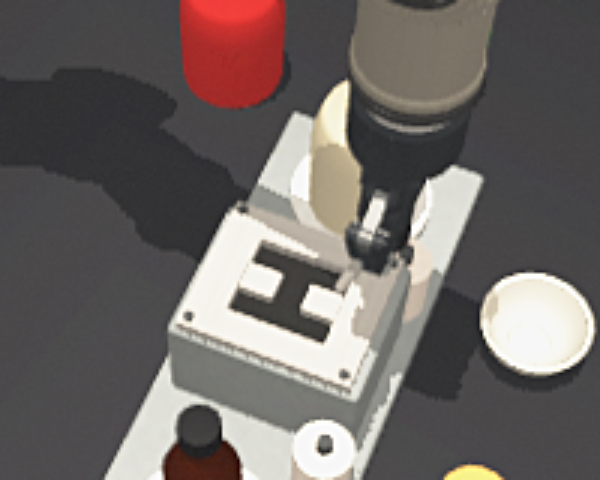

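The stem (350,280) is at the forward end of the left slot. I nudge a little further to be sure it is on the stop.

>>> {"name": "apply_moves", "arguments": {"rows": [[-0.02,0,0.005,0,0,0],[-0.035,0,0.01,0,0,0],[-0.035,0,0.01,0,0,0]]}}

```text
clock: 6.08
tcp_pos: [0.5708, 0.0471, 0.1662]
orientation: [0.253, -3.128, -0.002]
contact_force: [-8.8, 1.2, 14.3]
grip_width: 0.0366
gripper_force: 21.5
```

>>> {"name": "apply_moves", "arguments": {"rows": [[0.01,0,0,0,0,0],[0.01,0,0,0,0,0],[0.01,0,0,0,0,0],[0.01,0,0,0,0,0]], "claw": 0.75}}

```text
clock: 6.58
tcp_pos: [0.5698, 0.046, 0.1654]
orientation: [0.252, -3.131, 0.0]
contact_force: [0.4, -0.3, 0.3]
grip_width: 0.0642
gripper_force: 0.0
```

>>> {"name": "apply_moves", "arguments": {"rows": [[0,0,-0.12,0,0,0],[0,0,-0.3,0,0,0],[0,0,-0.45,0,0,0],[0.15,0,-0.5,0,0,0],[0.15,0,-0.5,0,0,0]]}}

```text
clock: 7.2
tcp_pos: [0.5318, 0.0394, 0.2918]
orientation: [-0.251, 3.13, 0.001]
contact_force: [0.5, -0.5, 0.4]
grip_width: 0.064
gripper_force: 0.0
```

Run:
```python
from h import *
mxy()
f=r.grab_frame("top");g=r.grab_frame("wrist")
a=cv2.resize(f["pixels"][120:310,100:440,::-1],(400,224));b=cv2.resize(g["pixels"][:,:,::-1],(400,300))
cv2.imwrite("pics/s4.png",np.vstack([a,b]))
for d in r.landmark_of(g,"shift_knob"):
    p=atz(g,d["point"],.186);q=p[:2]-[.518,-.001];print(d,c*q[0]+s*q[1],-s*q[0]+c*q[1])
```

```text
7.2 machine xy 0.020252793532149635 0.037612752206601305 0.2918263262187833 [ 0.5 -0.5  0.4] 0.06404333413156373
{'point': [276.4, 229.7], 'conf': 0.67} 0.03710639981644781 0.03781579689540694
```

View pics/s4.png

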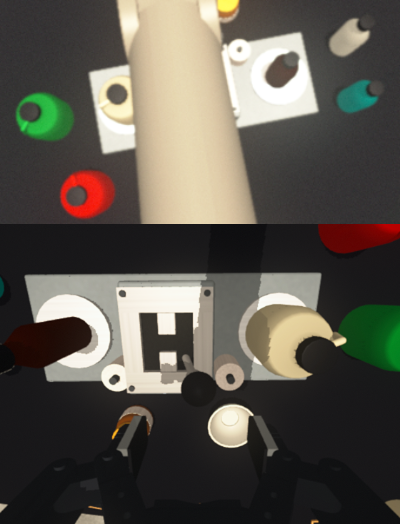

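The knob measures only about 37 mm forward, so I check it again against the scene camera.

Run:
```python
from h import *
f=r.grab_frame("scene");g=r.grab_frame("wrist")
a=cv2.resize(f["pixels"][110:250,230:370,::-1],(400,400),interpolation=3);b=cv2.resize(g["pixels"][110:270,150:310,::-1],(400,400),interpolation=3)
cv2.imwrite("pics/s5.png",np.hstack([a,b]))
def pj(f,p):
    K,A,e=P(f);v=A.T@(p-e);v=K@(v*[1,-1,-1]);return (v[:2]/v[2]).round(0)
for x in(.037,.045,.053):
    p=M(x,.038);p[2]+=.019;print(x,(pj(f,p)-[230,110])*400/140,(pj(g,p)-[150,110])*2.5+[400,0])
for n,h in(("s",f),("w",g)):
    print(n,[d["point"] for d in r.landmark_of(h,"shift_knob")],[d["rect"] for d in r.search_frame(h,"shift_knob")])
for p in([.518,-.001,.13],):p=np.array(p);print((pj(f,p)-[230,110])*400/140,(pj(g,p)-[150,110])*2.5+[400,0])
```

```text
0.037 [262.85714286 211.42857143] [715.  307.5]
0.045 [271.42857143 217.14285714] [715.  327.5]
0.053 [280.         222.85714286] [715.  347.5]
s [[317.8, 181.8]] [[307.9, 173.4, 20.2, 31.3]]
w [[277.4, 228.6]] [[251.6, 181.8, 49.0, 73.1]]
[191.42857143 277.14285714] [610.  147.5]
```

View pics/s5.png

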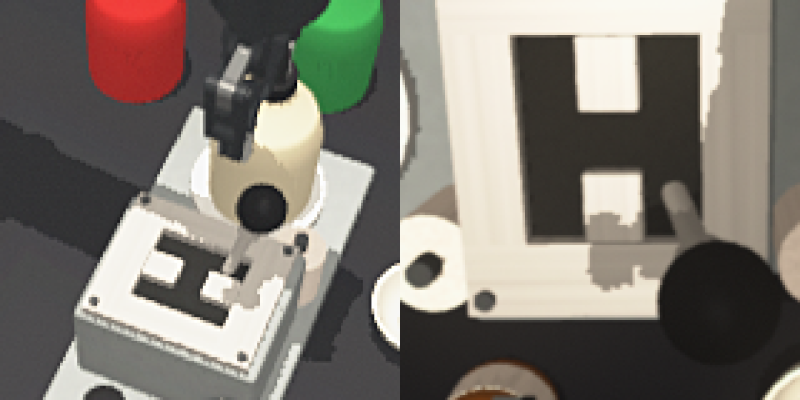

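Both cameras put the knob at about 37 mm forward, in the correct slot but short of the 53 mm stop. I'll finish the push with shut fingers from behind.

>>> {"name": "apply_moves", "arguments": {"rows": [[0.1,0,0,0,0,0],[0.11,0,0,0,0,0],[0.11,0,0,0,0,0],[0.11,0,0,0,0,0]], "claw": 0}}

```text
clock: 8.15
tcp_pos: [0.5063, 0.0359, 0.2906]
orientation: [-0.253, 3.131, -0.0]
contact_force: [-0.3, 0.6, -0.5]
grip_width: 0.0001
gripper_force: 0.0
```

>>> {"name": "apply_moves", "arguments": {"rows": [[0,0,0.15,0,0,0],[0,0,0.3,0,0,0],[0,0,0.42,0,0,0],[0,0,0.48,0,0,0],[0,0,0.48,0,0,0]]}}

```text
clock: 8.78
tcp_pos: [0.5055, 0.0356, 0.17]
orientation: [0.252, -3.13, 0.001]
contact_force: [0.5, -0.5, 0.6]
grip_width: 0.0
gripper_force: 0.0
```

>>> {"name": "apply_moves", "arguments": {"rows": [[-0.03,0,0,0,0,0],[-0.06,0,0,0,0,0],[-0.08,0,0,0,0,0],[-0.1,0,0,0,0,0],[-0.1,0,0,0,0,0]]}}

```text
clock: 9.4
tcp_pos: [0.5308, 0.0398, 0.1706]
orientation: [-0.253, 3.131, 0.0]
contact_force: [-0.2, -0.8, -0.5]
grip_width: 0.0002
gripper_force: 0.0
```

Run:
```python
from h import *
mxy()
f=r.grab_frame("scene")
def m(p): q=p[:2]-[.518,-.001];return c*q[0]+s*q[1],-s*q[0]+c*q[1]
for d in r.landmark_of(f,"shift_knob"):print(d,m(atz(f,d["point"],.186)))
```

```text
9.4 machine xy 0.019320542335572538 0.0381045990270556 0.17064383702746502 [-0.2 -0.8 -0.5] 0.00024228290127018137
{'point': [323.8, 184.2], 'conf': 0.7} (np.float64(0.04056089605723285), np.float64(0.04365316973469335))
```

>>> {"name": "apply_moves", "arguments": {"rows": [[-0.02,0,0,0,0,0],[-0.03,0,0,0,0,0],[-0.03,0,0,0,0,0]]}}

```text
clock: 9.88
tcp_pos: [0.5363, 0.0406, 0.1699]
orientation: [0.252, -3.128, 0.0]
contact_force: [-5.1, -1.2, 0.5]
grip_width: 0.0002
gripper_force: 2.8
```

>>> {"name": "apply_moves", "arguments": {"rows": [[-0.02,0,0,0,0,0],[-0.03,0,0,0,0,0],[-0.03,0,0,0,0,0]]}}

```text
clock: 10.25
tcp_pos: [0.5409, 0.0413, 0.1689]
orientation: [0.251, -3.122, 0.001]
contact_force: [-11.8, -1.9, 2.2]
grip_width: -0.0
gripper_force: 6.2
```

```bash
cat >> h.py <<'E'
def m(p): q=p[:2]-[.518,-.001];return c*q[0]+s*q[1],-s*q[0]+c*q[1]
def knob():
    f=r.grab_frame("scene");mxy()
    for d in r.landmark_of(f,"shift_knob"):print(d["point"],m(atz(f,d["point"],.186)))
    im=f["pixels"].max(2)
    # dark ball blob near knob
    return f
E
python3 - <<'E'
from h import *
f=knob();cv2.imwrite("pics/s6.png",cv2.resize(f["pixels"][110:250,230:370,::-1],(560,560),interpolation=3))
for x in(.037,.045,.053):
    p=M(x,.038);p[2]+=.019;K,A,e=P(f);v=A.T@(p-e);v=K@(v*[1,-1,-1]);print((v[:2]/v[2]-[230,110])*4)
E
```

```text
10.3 machine xy 0.029440914723307825 0.037948672023808375 0.16894692316167487 [-12.6  -2.    2.3] 0.0002230911080123495
[324.7, 183.8] (np.float64(0.04195249473149467), np.float64(0.045359603009524074))
[366.02877842 296.4885236 ]
[380.0345434  303.57160471]
[393.96847572 311.07339351]
```

View pics/s6.png

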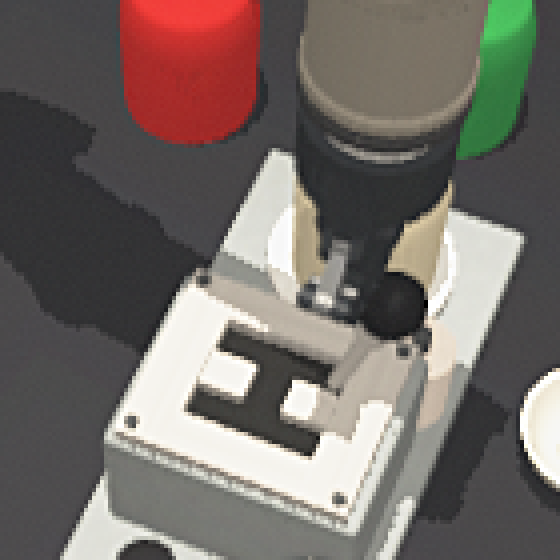

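The ball is at crop (395,305) against a predicted (394,311) for 53 mm, so it is on the stop. Backing straight off, then up.

>>> {"name": "apply_moves", "arguments": {"rows": [[0.05,0,0,0,0,0],[0.12,0,0,0,0,0],[0.18,0,0,0,0,0],[0.2,0,-0.2,0,0,0],[0.2,0,-0.4,0,0,0]]}}

```text
clock: 10.98
tcp_pos: [0.4952, 0.0339, 0.2718]
orientation: [0.252, -3.131, 0.0]
contact_force: [1.6, 1.0, 0.4]
grip_width: 0.0002
gripper_force: 0.0
```

Run:
```python
from h import *
f=knob();g=r.grab_frame("wrist")
for d in r.landmark_of(g,"shift_knob"):print(d["point"],m(atz(g,d["point"],.186)))
a=cv2.resize(f["pixels"][110:250,230:370,::-1],(400,400),interpolation=3);b=cv2.resize(g["pixels"][:,:,::-1],(400,300));o=np.zeros((400,800,3),np.uint8);o[:,:400]=a;o[:300,400:]=b
cv2.imwrite("pics/s7.png",o)
```

```text
11.025 machine xy -0.012867516633819952 0.03781673803340894 0.27875023118985787 [3.  0.  5.3] 0.00023685602141443877
```

View pics/s7.png

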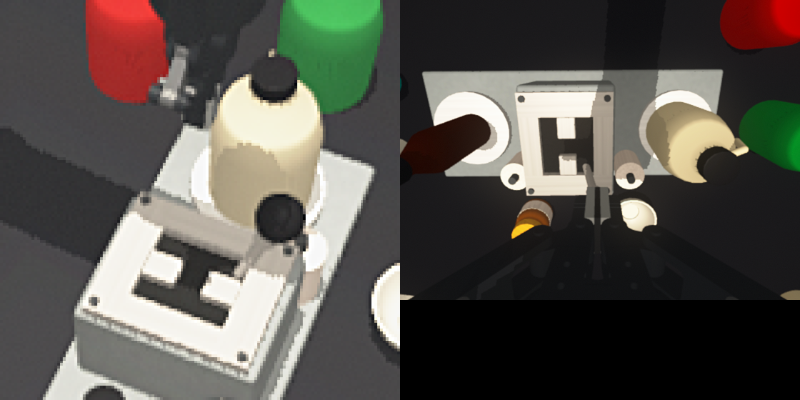

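The knob at (281,218) matches the full-forward prediction (280,223). The jug and bottle stand untouched, and the gripper is clear.

>>> {"name": "apply_moves", "arguments": {"rows": [[0,0,-0.1,0,0,0],[0,0,-0.1,0,0,0],[0,0,-0.1,0,0,0]]}}

```text
clock: 11.55
tcp_pos: [0.4951, 0.034, 0.2941]
orientation: [0.253, -3.129, 0.001]
contact_force: [-0.4, 0.1, -0.3]
grip_width: -0.0003
gripper_force: 0.0
```

```bash
python3 -c "
from bench import r
print(r.hand_in())"
```

```text
the job is handed in; nothing more can be done
None
```

The lever is in the left-forward slot, on the cream jug's side, pushed to its stop and released. The first push ended at about 37 mm, so I finished it with a second push from behind in the same slot. The jug and bottle are undisturbed, and I handed the job in at about 11.6 s.

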